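# Open the child-locked dishwasher-tablet box

### The job

Open the white dishwasher-tablet box with your fingertips: push its blue-green child-lock slide all the way from the red dot to the green dot, then press the orange button until the lid pops half open, then push the lid right back past upright so that it stays open by itself. Leave the box standing where it is, lift nothing, leave the tea things around it undisturbed, and finish clear of everything.

Things in the scene. Friction and masses are not known exactly. Their poses are not given: they have to be found in the camera images.
- tablet_box: Loose white plastic box, about 0.8 kg with its tablets, 140 mm (its x) by 150 mm (its y) and 70 mm high, standing on the sill; it slides if pushed sideways with more than about 3.5 N. Origin: centre of the underside. Its x axis points from the front (button and lock, towards the robot) to the back (lid hinge), y to the left seen from the front, z up. The front 49 mm (x -70 to -21 mm) is a flat fixed deck, 70 mm above the sill; the rest is covered by the lid.
- button_top (a point): Centre of the top of the orange push button on the deck: 28 mm (x) by 34 mm (y), standing 8 mm proud of the deck (top 78 mm above the sill), at x -47, y -30 mm of the box. Its centre lies 27 mm in front of the closed lid's front edge, so keep off the lid while pressing.
- button (a joint): How far the button is pressed straight down, m: 0 = out, 0.006 = fully down. Spring: 1.5 N to start, 5 N fully down; it springs back. The lid is let go at about 0.004. While the child lock is on it cannot go down more than 1 to 2 mm.
- lock_top (a point): Centre of the top of the blue-green child-lock thumb piece on the deck: 22 mm (x) by 12 mm (y), standing 10 mm proud of the deck. With the lock on it stands at x -44, y +38 mm of the box, beside the red dot; there are 45 mm of bare deck between it and the button. The dots lie on the deck just in front of its slot.
- lock (a joint): Position of the child-lock slide, m, along the box's +y (away from the button): about 0 = on (red dot), 0.012 = off, at its stop (green dot). Slides with 1.2 N of friction and stays where it is left.
- lid_edge (a point): Middle of the lid's free front edge (half-way through its 5 mm thickness), 88 mm from the hinge line; at x -20, y 0, z 73 mm of the box when shut. The lid is a flat white plate 88 mm by 150 mm by 5 mm, 35 g; a catch tongue 18 mm wide hangs 12 mm below its underside at the front edge, at y -39 to -21 mm of the box, in line with the button, so push the lid's middle or left half.
- lid_hinge (a point): Middle of the lid's hinge line, which runs along the box's y at its back top edge (x 68, z 70.5 mm of the box).
- lid (a joint): Opening angle of the lid, rad: 0 = shut, grows as its front edge swings up and back. Once let go, a spring lifts it to about 0.85 and no further, where it rests; the damped hinge then turns freely, the lid falls back to 0.85 if left before upright (1.57), and past upright it sinks by its own weight to its stop at 1.92 and stays there.
- dessert_bowl: Bystander: upturned clear glass bowl, 108 mm across, 52 mm high. Origin: centre of the underside.
- teapot_lid: Bystander: brown ceramic teapot lid with a knob, 92 mm across, 43 mm high. Origin: centre of the underside.
- mug: Bystander: grey-blue mug, 78 mm across, 88 mm high, handle to its +y. Origin: centre of the underside.
- tea_strainer: Bystander: aluminium tea strainer, 76 mm bowl and flat handle, 166 mm long along its y, 23 mm high. Origin: on the sill, 45 mm from the bowl's centre towards the handle.
- peg: Bystander: red plastic clothes peg lying on its side, 74 mm long along its y, 11 mm high. Origin: centre of the underside.
- teaspoon: Bystander: steel teaspoon, about 135 mm long along its x, 9 mm high. Origin: underside, mid-length.

How it is judged:
By the outcome, as a careful person would: the job done as asked, in the order asked, and still so for the second after the job is handed in, with the robot touching nothing.
It also fails if it takes over 56 s, if anything falls off the work surface, if the arm or the gripper's body presses on something with over 40 N, if the wrist force passes 120 N, or if a joint passes its speed limit or range.

### The arm

A 7-joint arm with a two-finger parallel gripper is mounted at the origin on the work surface. World frame = base frame: x ahead of the robot, y to its left, z up, the work surface at z = 0. Lengths are in m, angles in rad, forces in N, time in s.
With the tool pointing down it reaches from about 0.425 to 0.875 m from the base axis. Payload 9.9 kg.
Tool frame: the origin (TCP) lies midway between the tips of the shut fingers; the grasp point (between the pads) lies 19 mm behind it; z points along the fingers, y is the direction in which the jaws open and shut (so a half turn about z gives the same grasp; the last joint's range is limited). The gripper opens to 85 mm and grips with 20 to 120 N. Pads are 22 mm wide; open, the fingers measure 114 mm over their backs; the gripper's body (76 mm by 85 mm) begins 54 mm behind the grasp point. The pads swing forward as they close: fully open they stand 13 mm farther back than shut.
Start: joints at [1.153, 0.576, 0.025, 1.437, -0.015, 1.129, -0.057], TCP at [0.221, -0.638, 0.231] pointing down, gripper open.
Joint ranges: [-2.76, 2.76], [-0.34, 2.15], [-1.52, 1.57], [0.19, 2.46], [-1.09, 4.23], [0.17, 1.99], [-2.82, 2.82]. Speed limits (rad/s): [2.22, 2.22, 3.01, 3.01, 3.14, 3.14, 3.14].

### API

Orientations are given as a rotation vector (axis times angle).
In Python, from workcell import ctrl gives the robot as it stands. The module is installed in compiled form; this text tells all that it offers. Calls block until the motion is done:
- ctrl.move_to(position, orientation): joint-space move of the TCP to a pose.
- ctrl.move_l(position, rot=None, feed=0.15): straight line of the TCP; rot=None keeps the orientation; feed is the mean speed in m/s.
- ctrl.move_j(angles): joint-space move.
- ctrl.grip(opening): finger opening in m; the grip force is fixed at half the most; returns when the fingers have stopped.
- ctrl.sleep(seconds).
- ctrl.solve_ik(position, orientation): joint angles nearest the present ones, or None.
- ctrl.snapshot(name): name is "side" or "top"; returns a dict with "image" (420x560x3 uint8, red, green, blue), "mtx" (3x3 intrinsics, pixels), "origin" and "orientation" of the camera in the world. Camera axes: x right, y down, z forward; pixel columns grow to the right and rows downward; lengths in m; the calibration is good to about 2 mm. A picture is of the moment at which its call begins. There is no depth.
A pose or a line that the arm cannot do raises ctrl.PlanningError and nothing moves.
- ctrl.sign_off(): hands the job in, once; it reports no verdict.
Trained networks look in the newest picture that a camera, given by its name, has taken for a name from the list of things; names that differ only in an ending like _2 or _b are one class to them, and where a whole thing is asked for, a point or a joint stands for the part that bears it (a point fixed in the world has none). Each returns a list of dicts, best first, with "confidence" (0 to 1); they miss things now and then, are a little off and sometimes report something else, mostly with a low value. They report only what shows in the picture. A call takes as long as a camera call.
- ctrl.cut_out(label, camera): "region" (420x560 bool, what is visible of it) and "xy" ([column, row] in pixels, amid what is visible of it).
Readings, each from a call of its own:
- ctrl.read_time(): time.
- ctrl.read_q(): joint angles.
- ctrl.read_qvel(): joint speeds.
- ctrl.read_tau(): joint torques, N m.
- ctrl.read_position(): TCP position.
- ctrl.read_eef_rot(): TCP orientation.
- ctrl.read_force(): force on the tool from outside, world axes, zero at the start.
- ctrl.read_ft_torque(): the same for the moment, N m.
- ctrl.read_width(): finger opening in m.
Only numpy, scipy, OpenCV 4.12 (cv2) and the standard library are available. Lean on these libraries where they do the work, as an engineer would, in place of code of your own. Each camera call takes 0.05 s, during which the arm holds its last target.

## Working session

There is one attempt and no reset: what is moved stays moved. The work goes in short steps, each a Python script; the robot and the scene stay as the last script left them, time stands still between calls to the robot, and variables do not carry over. Pictures are saved under pics/ and viewed, and the job is handed in when it is done.

```bash
mkdir -p pics
cat > h.py <<'E'
from workcell import ctrl
import numpy as np, cv2
from scipy.spatial.transform import Rotation as R
def snap(cam,fn=None):
    s=ctrl.snapshot(cam)
    if fn: cv2.imwrite('pics/'+fn,s['image'][:,:,::-1])
    return s
def rotm(s):
    o=np.array(s['orientation'],float)
    return o if o.shape==(3,3) else R.from_rotvec(o).as_matrix()
def ray(s,px):
    K=np.array(s['mtx']);d=rotm(s)@np.linalg.solve(K,[px[0],px[1],1.]);return np.array(s['origin']),d
def atz(s,px,z):
    o,d=ray(s,px);return o+d*(z-o[2])/d[2]
def proj(s,P):
    P=np.atleast_2d(P);c=(P-np.array(s['origin']))@rotm(s);u=c@np.array(s['mtx']).T
    return u[:,:2]/u[:,2:]
E
python3 - <<'E'
from h import *
for c in ['side','top']:
    s=snap(c,c+'0.png');print(c,s['mtx'],s['origin'],s['orientation'])
    for l in ['tablet_box','button_top','lock_top','lid_edge','dessert_bowl','teapot_lid','mug','tea_strainer','peg','teaspoon']:
        for r in ctrl.cut_out(l,c)[:2]: print(c,l,round(r['confidence'],2),np.round(r['xy'],1),r['region'].sum(), np.round(atz(s,r['xy'],0.07 if l in('button_top','lock_top','lid_edge','tablet_box') else 0.02),3))
print(ctrl.read_time(),ctrl.read_eef_rot(),ctrl.read_force())
E
```

```text
side [[456.24194655   0.         279.68252032]
 [  0.         456.24194655 206.52060347]
 [  0.           0.           1.        ]] [ 0.49931652 -0.80575053  0.55398291] [-2.06294937  0.11342775 -0.07455132]
side button_top 0.64 [246.7 243.5] 169 [ 0.522 -0.058  0.07 ]
side lid_edge 0.57 [280.7 236.9] 1906 [ 0.59  -0.041  0.07 ]
side lid_edge 0.55 [201.1 238.2] 670 [ 0.433 -0.029  0.07 ]
side dessert_bowl 0.66 [272.4 210.4] 436 [0.594 0.16  0.02 ]
side teapot_lid 0.56 [273.7 323.3] 1653 [ 0.557 -0.23   0.02 ]
side mug 0.67 [359.4 227.6] 2014 [0.782 0.059 0.02 ]
side tea_strainer 0.75 [200.7 237.4] 722 [0.425 0.055 0.02 ]
side peg 0.54 [349. 294.] 230 [ 0.701 -0.169  0.02 ]
side teaspoon 0.78 [175.3 288. ] 281 [ 0.386 -0.117  0.02 ]
side teaspoon 0.39 [249.6 225.4] 60 [0.535 0.095 0.02 ]
top [[421.61760945   0.         275.74479888]
 [  0.         421.61760945 211.28420334]
 [  0.           0.           1.        ]] [0.50408295 0.05259168 0.83151388] [-2.18245938  2.20943564 -0.14435875]
top tablet_box 0.81 [304.  211.4] 6667 [ 0.571 -0.032  0.07 ]
top button_top 0.81 [319.6 236.7] 312 [ 0.525 -0.059  0.07 ]
top lock_top 0.46 [279.9 231. ] 93 [0.536 0.013 0.07 ]
top lid_edge 0.62 [309.5 195.8] 4007 [ 0.599 -0.042  0.07 ]
top dessert_bowl 0.9 [219.9 204.9] 2338 [0.59  0.125 0.02 ]
top dessert_bowl 0.39 [257.3 286.2] 1478 [0.434 0.055 0.02 ]
top teapot_lid 0.98 [390.8 222.2] 1670 [ 0.552 -0.207  0.02 ]
top mug 0.61 [322.1 240.3] 288 [ 0.519 -0.071  0.02 ]
top tea_strainer 0.92 [254.7 287.4] 1496 [0.431 0.06  0.02 ]
top tea_strainer 0.49 [324.3 239.1] 261 [ 0.521 -0.076  0.02 ]
top peg 0.87 [356.8 144.4] 301 [ 0.707 -0.145  0.02 ]
top peg 0.42 [258.7 286.6] 1562 [0.433 0.052 0.02 ]
top teaspoon 0.75 [340.4 310. ] 415 [ 0.386 -0.103  0.02 ]
1.1 [-3.09793841e+00 -5.21875644e-01  4.12850243e-05] [ 0.8458419  -1.37151157 -0.11299573]
```

View pics/side0.png

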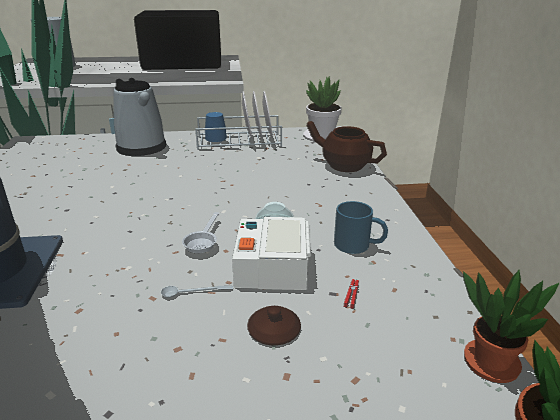

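View pics/top0.png

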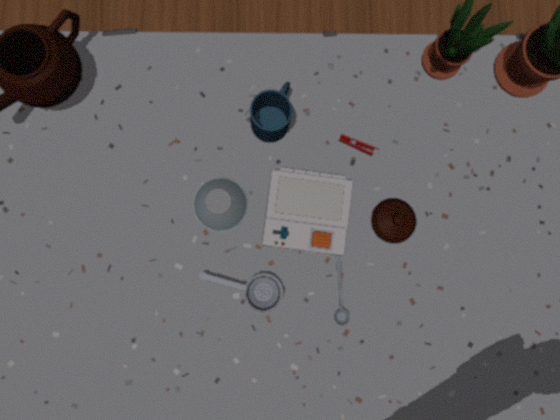

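Run:
```python
from h import *
a=cv2.imread('pics/top0.png')[155:265,190:370];a=cv2.convertScaleAbs(cv2.resize(a,None,fx=4.4,fy=4.4,interpolation=cv2.INTER_CUBIC),alpha=1.5)
cv2.imwrite('pics/c1.png',a)
a=cv2.imread('pics/side0.png')[195:300,190:330];a=cv2.resize(a,None,fx=5.5,fy=5.5,interpolation=cv2.INTER_CUBIC)
cv2.imwrite('pics/c2.png',a)
```

```text
(no output)
```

View pics/c1.png

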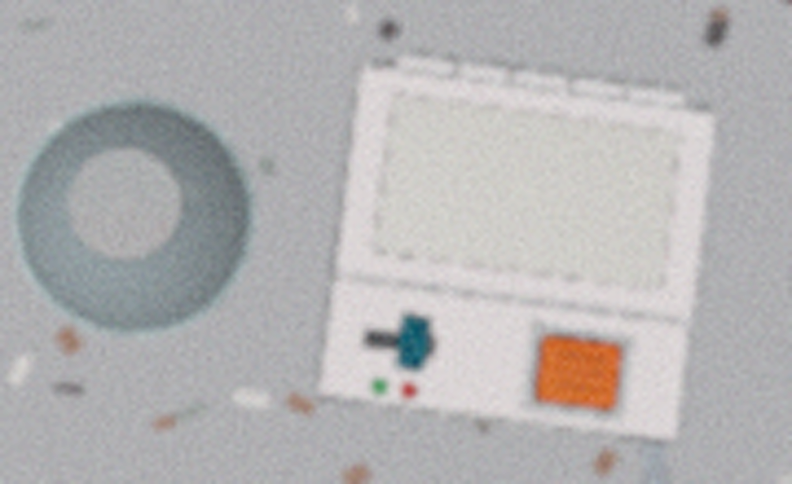

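View pics/c2.png

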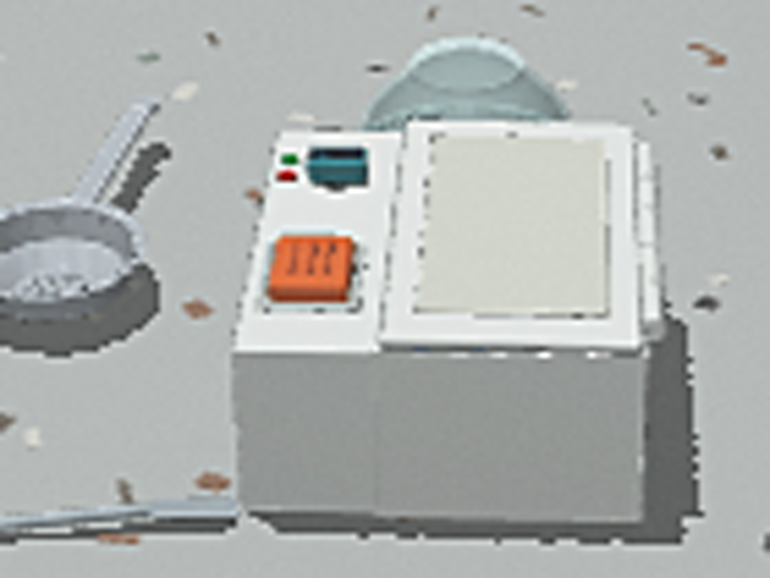

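```bash
cat > fit.py <<'E'
from h import *
from scipy.optimize import least_squares
import pickle
T=dict(o=[(-.07,.075,.07),(-.07,-.075,.07),(-.047,-.030,.078),(-.044,.038,.08),(.068,.075,.0755),(.068,-.075,.0755)],
 p=[(320,393),(675,437),(579,373),(414,341),(363,68),(713,113)])
S=dict(o=[(-.07,-.075,.07),(-.07,.075,.07),(-.07,-.075,0),(.07,-.075,0),(-.047,-.030,.078),(-.020,.075,.0755),(-.020,-.075,.0755)],
 p=[(235,352),(283,130),(240,512),(641,520),(314,263),(408,123),(383,345)])
st=snap('top');ss=snap('side')
tp=(np.array(T['p'])+.5)/4.4-.5+[190,155]; sp=(np.array(S['p'])+.5)/5.5-.5+[190,195]
def W(x,o):
    return np.array(o)@R.from_euler('z',x[2]).as_matrix().T+[x[0],x[1],0]
def res(x,m=3):
    r=[]
    if m&1: r+=list((proj(st,W(x,T['o']))-tp).ravel())
    if m&2: r+=list((proj(ss,W(x,S['o']))-sp).ravel())
    return np.array(r)
for m in (1,2,3):
    f=least_squares(res,[.57,-.03,-.1],args=(m,),loss='soft_l1');print(m,np.round(f.x,4),np.round(res(f.x,m).reshape(-1,2),1).tolist())
np.save('box.npy',f.x)
x=f.x
for n,o in dict(button=(-.047,-.03,.078),lock=(-.044,.038,.08),edge=(-.02,0,.073)).items(): print(n,np.round(W(x,[o]),4))
E
python3 fit.py
```

```text
1 [ 0.5709 -0.0378 -0.1422] [[-1.0, 0.4], [0.5, 1.1], [-0.0, -0.3], [0.2, 0.4], [-0.8, -1.3], [1.0, -0.5]]
2 [ 0.5725 -0.0412 -0.1434] [[-0.3, -0.1], [-0.5, -0.1], [0.4, 1.0], [0.6, 1.2], [-0.1, -0.6], [0.2, -0.7], [-0.2, -0.7]]
3 [ 0.5718 -0.0385 -0.1389] [[-0.5, 0.1], [1.1, 0.4], [0.4, -0.9], [0.7, -0.1], [-0.5, -1.7], [1.3, -1.2], [-0.6, -0.8], [-1.0, -0.7], [0.1, 0.2], [0.2, 0.2], [-0.5, -1.2], [-0.4, -1.2], [-0.5, -1.5]]
button [[ 0.5211 -0.0617  0.078 ]]
lock [[0.5335 0.0052 0.08  ]]
edge [[ 0.552  -0.0358  0.073 ]]
```

```bash
cat >> h.py <<'E'
BX=np.load('box.npy') if __import__('os').path.exists('box.npy') else None
if BX is not None: BX=np.array([.5716,-.039,-.141])
def B(x,y,z): return (R.from_euler('z',BX[2]).apply([x,y,z])+[BX[0],BX[1],0])
def ori(s=1,turn=0):
    Rb=R.from_euler('z',BX[2]+turn).as_matrix(); y=s*Rb[:,0]; z=np.array([0,0,-1.]); x=np.cross(y,z)
    return R.from_matrix(np.c_[x,y,z]).as_rotvec()
def bf(n=20):
    f=np.array([ctrl.read_force() for _ in range(n)]);return R.from_euler('z',-BX[2]).apply(f.mean(0)),f.std(0)
E
python3 - <<'E'
from h import *
t=ctrl.read_time();print(bf(20)); print('dt',ctrl.read_time()-t)
q0=ctrl.read_q()
best=None
for s in (1,-1):
    q=ctrl.solve_ik(B(-.044,.013,.13),ori(s)); print(s,None if q is None else np.round(q,2))
E
```

```text
(array([-0.35518966,  0.44955137,  0.33977804]), array([5.55111512e-17, 0.00000000e+00, 1.66533454e-16]))
dt 0.0
1 [ 0.21  0.5  -0.38  1.94  0.26  0.75 -0.46]
-1 [ 0.71  0.79 -1.29  1.92  0.86  1.13  2.07]
```

```bash
cat >> h.py <<'E'
def bf(n=12,dt=.01):
    f=[]
    for _ in range(n):
        ctrl.sleep(dt);f.append(ctrl.read_force())
    f=np.array(f);return R.from_euler('z',-BX[2]).apply(f.mean(0)),f.std(0)
def tb():
    p=np.array(ctrl.read_position());return R.from_euler('z',-BX[2]).apply(p-[BX[0],BX[1],0])
E
python3 - <<'E'
from h import *
ctrl.grip(0.0)
ctrl.move_to(B(-.044,.013,.13),ori(1))
print(ctrl.read_time(),tb(),ctrl.read_width())
ctrl.move_l(B(-.044,.013,.085),feed=.1)
print(bf());snap('side','s1.png');snap('top','t1.png');print(ctrl.read_time())
a=cv2.imread('pics/side0.png')
for n in 'st':
    a=cv2.imread(f'pics/{n}1.png')[120:300,150:390];cv2.imwrite(f'pics/{n}1c.png',cv2.resize(a,None,fx=3.2,fy=3.2,interpolation=cv2.INTER_CUBIC))
E
```

```text
4.4417 [-0.04367668  0.01187972  0.1300179 ] -0.000257363787345567
(array([-0.00883193, -0.07626863, -0.15526052]), array([0.44824966, 0.60263367, 0.46938995]))
5.2417
```

View pics/s1c.png

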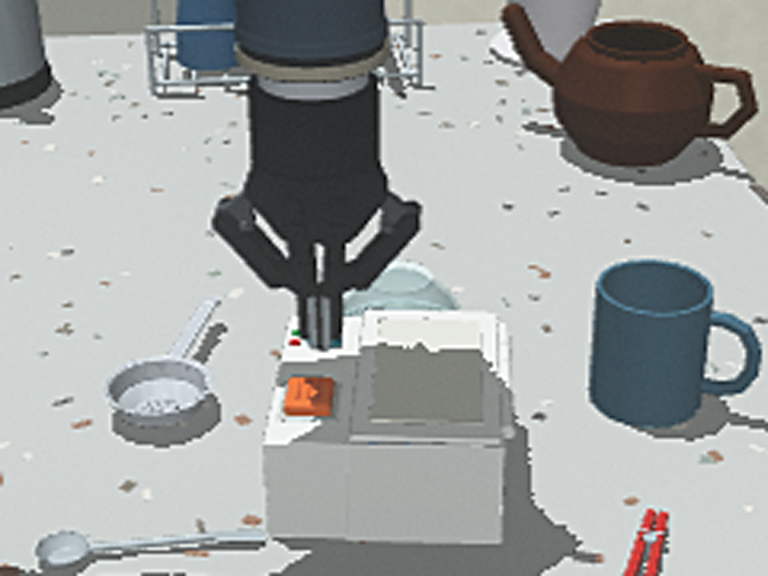

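View pics/t1c.png

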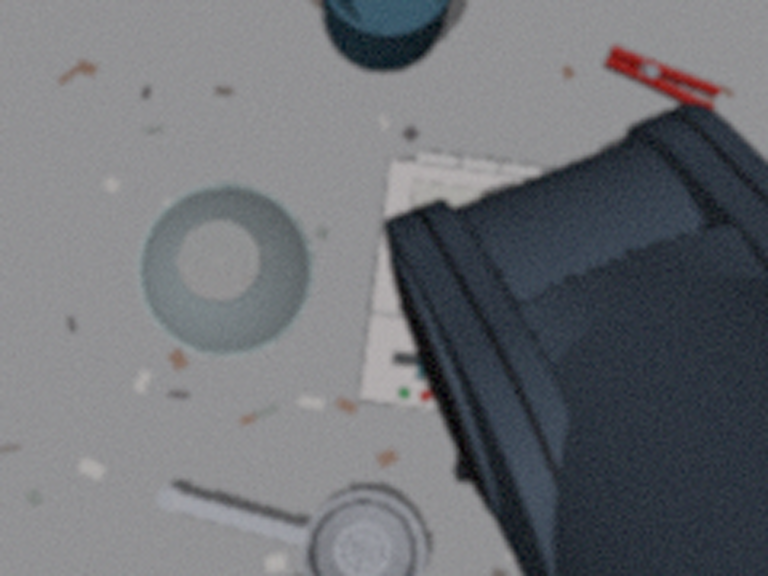

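Run:
```python
from h import *
ctrl.move_l(B(-.044,.013,.074),feed=.08)
f0,_=bf(20);print(f0,tb(),ctrl.read_time())
for y in list(np.arange(.016,.0305,.0015)):
    ctrl.move_l(B(-.044,y,.074),feed=.03)
    f,_=bf(12);print(round(y*1e3,1),np.round(tb()*1e3,1),np.round(f-f0,2),round(ctrl.read_time(),2))
    if (f-f0)[1]<-2.4: print('stop');break
snap('side','s2.png');snap('top','t2.png')
a=cv2.imread('pics/side0.png')
for n in 'st':
    a=cv2.imread(f'pics/{n}2.png')[185:305,190:350];cv2.imwrite(f'pics/{n}2c.png',cv2.resize(a,None,fx=4.8,fy=4.8,interpolation=cv2.INTER_CUBIC))
```

```text
[-0.07672065 -0.09875413  0.02522333] [-0.04391054  0.01305759  0.07415334] 5.7
16.0 [-44.   16.1  74.1] [ 0.03 -0.12 -0.18] 6.05
17.5 [-44.   17.5  74. ] [-0.13 -0.09 -0.08] 6.4
19.0 [-44.  19.  74.] [-0.03  0.41 -0.27] 6.75
20.5 [-44.   20.5  74. ] [ 0.11 -0.19  0.13] 7.1
22.0 [-44.  22.  74.] [0.2  0.19 0.15] 7.45
23.5 [-44.   23.6  74. ] [ 0.11 -0.25  0.01] 7.8
25.0 [-44.   25.1  74. ] [ 0.21 -0.06  0.04] 8.15
26.5 [-44.   26.7  74. ] [ 0.13 -0.26  0.1 ] 8.5
28.0 [-44.   28.2  74. ] [ 0.36 -0.13 -0.16] 8.85
29.5 [-44.   29.6  74. ] [ 0.08 -0.17  0.03] 9.2
```

View pics/s2c.png

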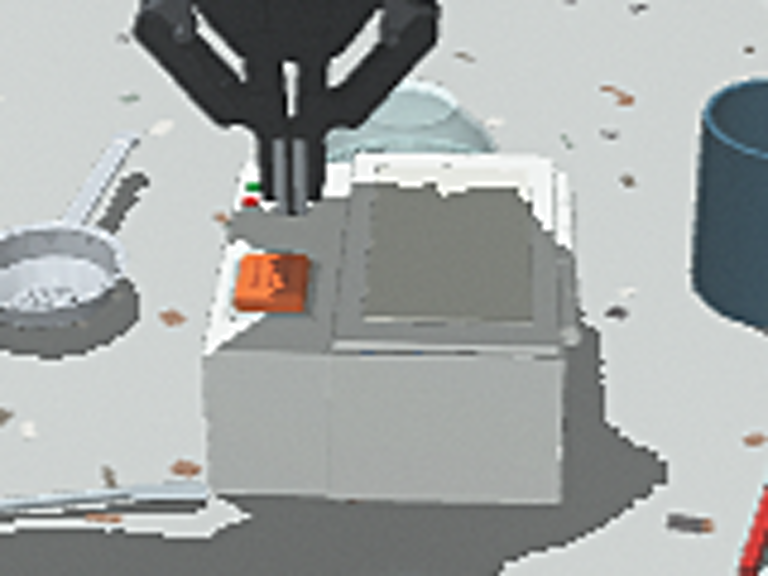

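View pics/t2c.png

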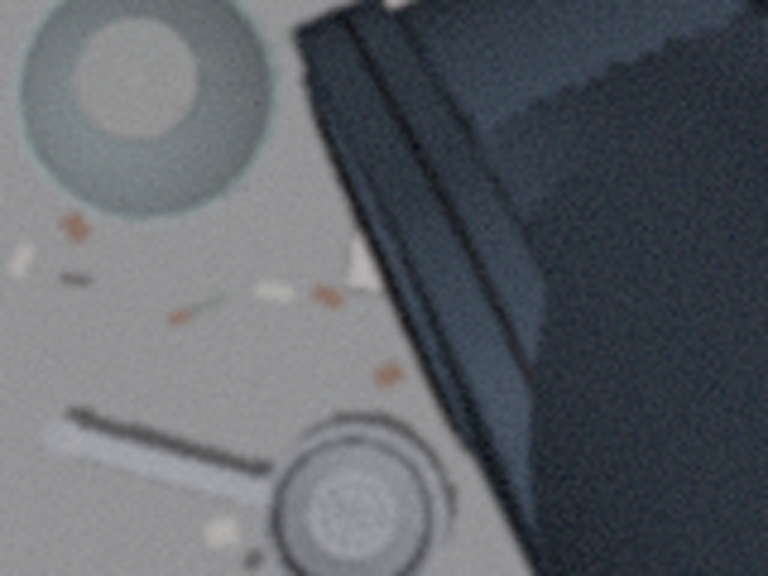

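Run:
```python
from h import *
for y in list(np.arange(.0305,.0346,.001)):
    ctrl.move_l(B(-.044,y,.074),feed=.03)
    f,_=bf(16);print(round(y*1e3,1),np.round(tb()*1e3,1),np.round(f,2),round(ctrl.read_time(),2))
    if f[1]<-1.2: print('stop');break
ctrl.move_l(B(-.044,.02,.074),feed=.1)
ctrl.move_l(B(-.044,.005,.13),feed=.15)
ctrl.move_l(B(-.10,-.10,.16),feed=.3)
snap('side','s3.png');snap('top','t3.png')
for n in 'st':
    a=cv2.imread(f'pics/{n}3.png')[185:305,190:350];cv2.imwrite(f'pics/{n}3c.png',cv2.resize(a,None,fx=4.8,fy=4.8,interpolation=cv2.INTER_CUBIC))
```

```text
30.5 [-44.   30.5  74. ] [ 0.04 -0.83 -0.01] 9.68
31.5 [-44.   31.5  74. ] [-0.01 -0.84 -0.01] 10.07
32.5 [-44.   32.6  74. ] [-0.02 -0.62 -0.05] 10.45
33.5 [-44.   33.6  74. ] [-0.22 -0.63  0.06] 10.83
34.5 [-44.   34.2  74. ] [ 0.21 -2.75  0.43] 11.22
stop
```

View pics/s3c.png

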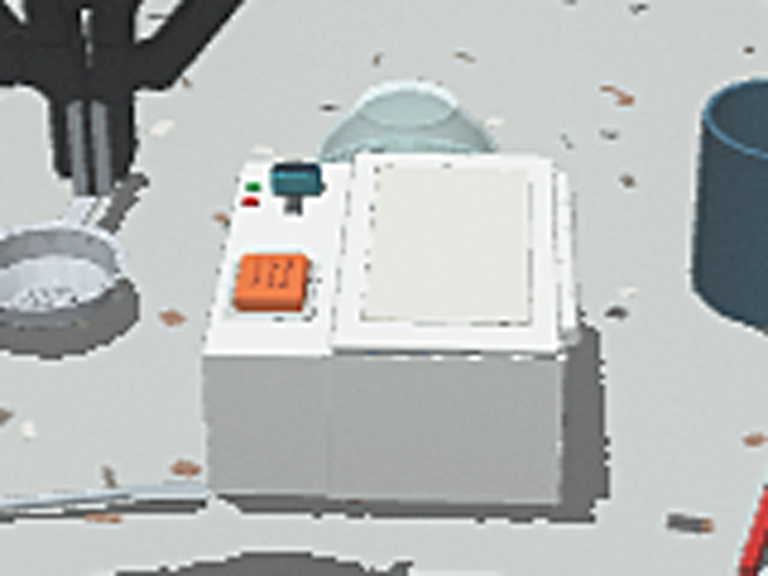

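View pics/t3c.png

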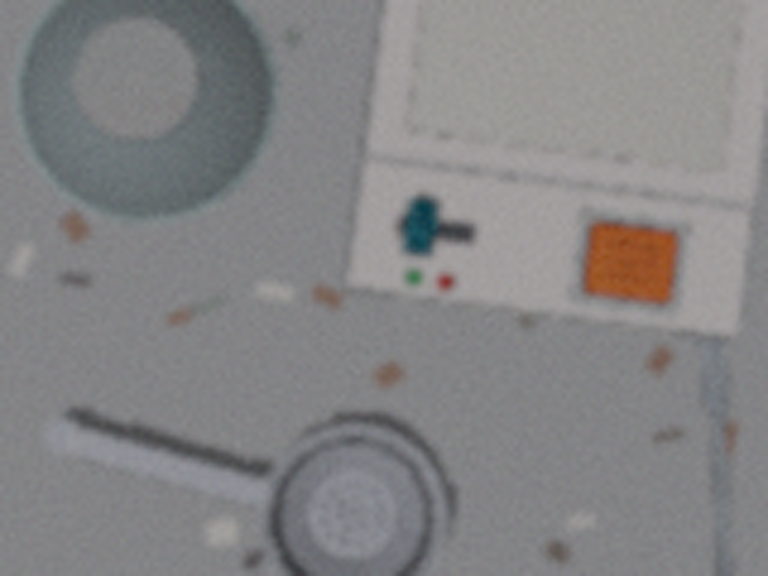

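Run:
```python
from h import *
q=np.array(ctrl.read_q())
c=[]
for t in (np.pi/2,-np.pi/2):
    k=ctrl.solve_ik(B(-.05,-.03,.12),ori(1,t))
    if k is not None: c.append((np.abs(np.array(k)-q).max(),t)); print(t,np.round(k,2))
t=min(c)[1]; np.save('turn.npy',t)
ctrl.move_l(B(-.10,-.06,.16),rot=ori(1,t),feed=.15) if False else ctrl.move_to(B(-.07,-.04,.15),ori(1,t))
ctrl.move_l(B(-.049,-.03,.085),feed=.12)
f0,_=bf(16);print(f0,tb(),ctrl.read_time())
for z in (.079,.0765,.075,.0735,.0725):
    ctrl.move_l(B(-.049,-.03,z),feed=.04)
    f,_=bf(10);print(z,np.round(tb()*1e3,1),np.round(f-f0,2),round(ctrl.read_time(),2))
    if (f-f0)[2]>7: break
s=snap('side','s4.png')
a=s['image'][:,:,::-1][145:305,150:350];cv2.imwrite('pics/s4c.png',cv2.resize(a,None,fx=3.7,fy=3.7,interpolation=cv2.INTER_CUBIC))
```

```text
1.5707963267948966 [ 0.55  0.58 -0.79  1.96  0.56  0.83  0.89]
-1.5707963267948966 [ 0.01  0.49  0.02  1.98 -0.02  0.68 -1.67]
[ 0.09084095 -0.16803476  0.06094061] [-0.04877274 -0.03009106  0.08571435] 14.6333
0.079 [-49.  -30.1  79. ] [-0.12  0.42  0.11] 15.02
0.0765 [-48.7 -29.9  76.6] [ 0.51 -0.09  1.48] 15.35
0.075 [-48.7 -29.9  75.1] [1.28 0.12 2.24] 15.68
0.0735 [-48.8 -29.9  73.6] [1.98 0.33 3.67] 16.02
0.0725 [-48.8 -29.9  72.6] [2.3  0.3  4.46] 16.35
```

View pics/s4c.png

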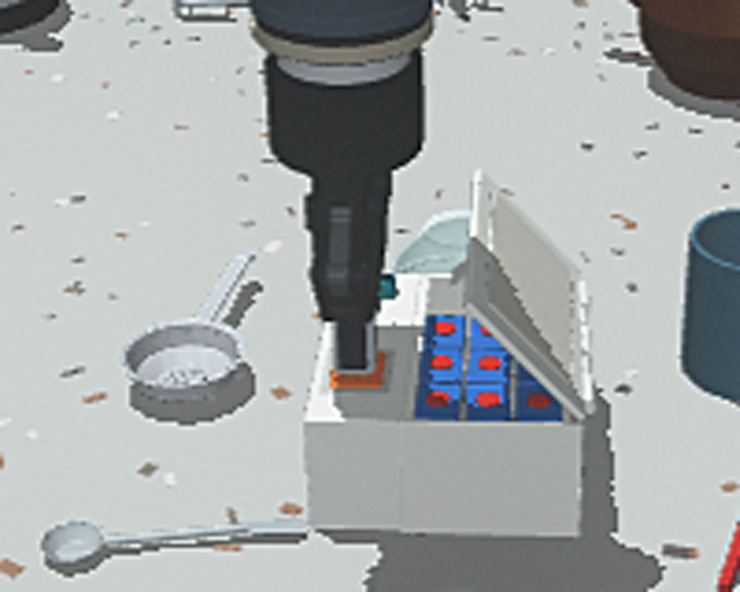

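Run:
```python
from h import *
ctrl.move_l(B(-.049,-.03,.122),feed=.08)
ctrl.move_l(B(-.03,.015,.122),feed=.12)
f0,_=bf(12);print(f0,ctrl.read_time())
for x in (-.005,.01,.025,.04,.055,.068):
    ctrl.move_l(B(x,.015,.122),feed=.05)
    f,_=bf(6);print(x,np.round(tb()*1e3,1),np.round(f-f0,2),round(ctrl.read_time(),2))
    if abs((f-f0)[0])>3.2: print('halt');break
s=snap('side','s5.png')
a=s['image'][:,:,::-1][145:305,150:350];cv2.imwrite('pics/s5c.png',cv2.resize(a,None,fx=3.7,fy=3.7,interpolation=cv2.INTER_CUBIC))
```

```text
[ 0.05179554 -0.05917261 -0.39608887] 17.825
-0.005 [ -5.3  15.  121.9] [ 0.12 -0.14  0.02] 18.52
0.01 [  9.9  15.  121.9] [-0.12 -0.36  0.56] 19.02
0.025 [ 24.9  15.1 121.9] [-0.11  0.02  0.53] 19.52
0.04 [ 39.9  15.1 121.9] [-0.15 -0.24  0.37] 20.02
0.055 [ 54.9  15.1 121.8] [-0.05 -0.51  0.25] 20.52
0.068 [ 68.   15.1 121.9] [-0.55 -0.02  0.45] 20.98
```

View pics/s5c.png

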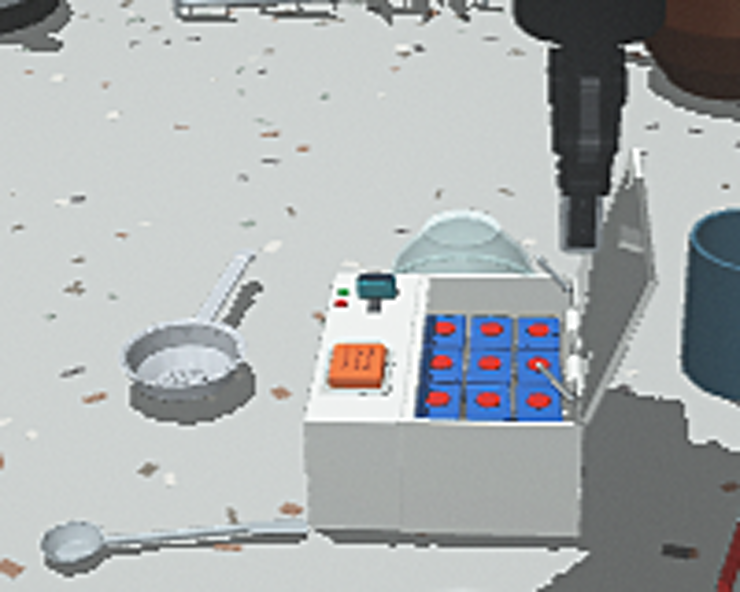

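Run:
```python
from h import *
ctrl.move_l(B(.0,.015,.13),feed=.1)
ctrl.move_l(B(-.03,.0,.22),feed=.2)
ctrl.move_l(B(-.12,-.25,.24),feed=.25)
ctrl.sleep(.5)
s=snap('side','s6.png');t=snap('top','t6.png');print(ctrl.read_time())
a=np.hstack([cv2.resize(s['image'][145:305,150:350],None,fx=2,fy=2),cv2.resize(t['image'][120:280,190:390],None,fx=2,fy=2)])
cv2.imwrite('pics/c6.png',a[:,:,::-1])
T0=cv2.imread('pics/top0.png');S0=cv2.imread('pics/side0.png')
for l in ['dessert_bowl','teapot_lid','mug','tea_strainer','peg','teaspoon','button_top','lock_top']:
  for c,st in (('top',t),('side',s)):
    r=ctrl.cut_out(l,c)
    if r: print(l,c,round(r[0]['confidence'],2),np.round(r[0]['xy'],1))
```

```text
24.3167
dessert_bowl top 0.66 [217.6 203.3]
dessert_bowl side 0.85 [273.6 213.5]
teapot_lid top 0.69 [393.2 221.9]
teapot_lid side 0.91 [272.3 325.4]
mug top 0.88 [269.9 114.6]
mug side 0.97 [354.2 227.9]
tea_strainer top 0.87 [256.7 286.1]
tea_strainer side 0.63 [200.6 237.7]
peg side 0.7 [246.6 243.9]
teaspoon top 0.8 [339.1 311.5]
teaspoon side 0.85 [168.3 291.1]
button_top top 0.8 [322.1 237.4]
button_top side 0.53 [246.9 243.2]
lock_top top 0.45 [274.7 233.9]
lock_top side 0.5 [253.  223.5]
```

View pics/c6.png

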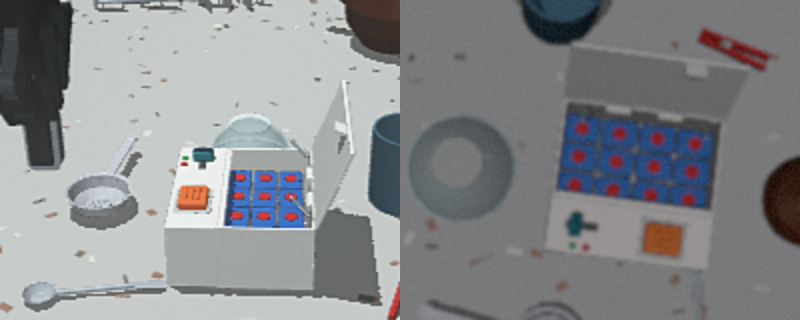

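View pics/s6.png

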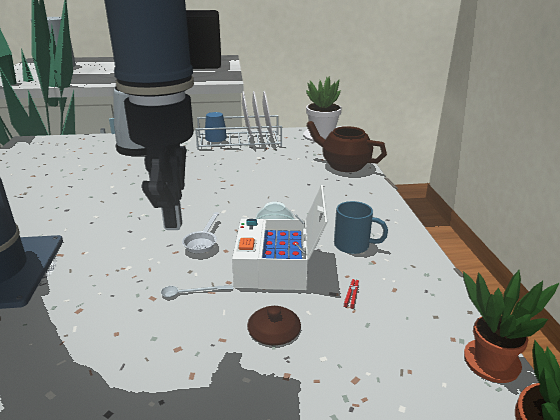

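Run:
```python
from h import *
t=ctrl.snapshot('top')
def cen(fn,lo,hi):
    a=cv2.cvtColor(cv2.GaussianBlur(cv2.imread(fn),(3,3),0),cv2.COLOR_BGR2HSV)
    m=cv2.inRange(a,lo,hi);m[:200]=0;m[265:]=0;m[:,:260]=0;m[:,350:]=0
    y,x=np.nonzero(m);return np.array([x.mean(),y.mean()]),len(x)
for n in ('top0','t3','t6'):
    f=f'pics/{n}.png';l,k=cen(f,(85,120,30),(110,255,255));b,j=cen(f,(3,150,80),(20,255,255))
    L=atz(t,l,.08);O=atz(t,b,.078);R_=R.from_euler('z',-BX[2])
    print(n,k,j,np.round(R_.apply(L-[*BX[:2],0])*1e3,1),np.round(R_.apply(O-[*BX[:2],0])*1e3,1))
d=cv2.absdiff(cv2.imread('pics/s3.png'),cv2.imread('pics/side0.png'))
```

```text
top0 47 221 [-44.9  39.7  80. ] [-48.  -28.5  78. ]
t3 44 218 [-44.9  51.2  80. ] [-48.  -28.6  78. ]
t6 883 222 [ 1.  -0.4 80. ] [-48.1 -28.5  78. ]
```

Run:
```python
from h import *
print(bf(6),ctrl.read_time());ctrl.sign_off()
```

```text
(array([-0.14502239, -0.36339376,  0.27705938]), array([0.23762112, 0.47041596, 0.60261286])) 25.2167
the job is handed in; nothing more can be done
```

The box is open and handed in after about 25 s of the 56 s. I pushed the child lock to its stop at the green dot, pressed the button until the lid popped, then pushed the lid back past upright, where it stays by itself.

- **Lock:** it moved about 11.5 mm in the top view, measured to roughly 0.5 mm. The force rose from about 0.7 N to 2.75 N at the end of the push, so it reached its stop.
- **Button:** I pressed it about 5.4 mm at about 4.5 N, and the lid popped half open.
- **Lid:** the last pictures show it leaning back past upright with the gripper well away. I did not measure its angle.
- **Box:** the button's position in the top view changed by no more than 0.1 mm, so the box did not move.
- **Tea things:** they look undisturbed in the pictures. The detector positions before and after mostly agree within a few pixels. The larger differences were:
  - The mug's first top detection was a false one.
  - The teaspoon's side reading was 7 px off.
  - The peg was not found in the last top picture, and its side detection was false. It is plainly visible and in place in both views.
- **Robot:** it finished clear of everything, and the force reading at hand-in was down to noise.

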